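# Release the chest drawer through its catch hole

### The job

The little wooden chest's drawer has no knob and is held shut by a spring catch under the hole in the chest's top. Take the long slim dowel from the dark rack (not the short one or the thick one), push it straight down through the hole onto the catch until the drawer springs out, then draw the dowel out and stand it in the mug, foot down. Leave the mug upright and the drawer out.

Things in the scene. Friction and masses are not known exactly. Their poses are not given: they have to be found in the camera images.
- dowel: Long slim dowel: pale, round, 16 mm thick, 150 mm long, 30 g, upright in a dark wooden rack (190x56x45 mm, row of 3 holes 60 mm apart, row within 15 degrees of x). Origin: centre of its foot, 10 mm above the bench; z up along it; 115 mm show above the rack; lift straight up. The other holes hold, in any order, a 60 mm long dowel as thin and a thick peg (30 mm thick, 150 mm long)
- chest_hole (a point): Centre of the mouth of the hole in the top of a small wooden chest (fixed; 180 mm deep, 150 wide, 110 high; front to the robot). Mouth flush with the top; z up, x to the chest's back. Hole 28 mm, countersunk to 38, board 14 mm. Below it, 55 mm under the mouth, lies the catch's flat pad: lets go when pushed down 6 mm, stops at 20 mm, springs back with 3 N at first, 8 N at the stop
- drawer (a joint): How far the chest's drawer is out, in m: 0 shut, 0.06 fully out. It slides out of the chest's front towards the robot; once the catch lets go a spring throws it fully out within about half a second, and it stays out
- mug_floor (a point): Centre of the inner floor of the loose mug (white, dark dots, 82 mm wide, 91 mm high), 7 mm above the bench; z up the mug. Inside it is round, about 72 mm wide and 84 mm deep, open above. The handle reaches 74 mm from this point along its -y. Mug and rack stand on either side of the chest, either way round
There are look-alikes about, which are no part of the job. Leave any purple or turquoise look-alike of the dowel alone.

How it is judged:
On the way:
1. the drawer is let go while the long dowel's foot is down the hole (within 20 mm of its axis and at least 50 mm below its mouth) (value of joint drawer above 0.005 m and horizontal distance between dowel and chest_hole below 0.02 m and z of dowel in the frame of chest_hole below -0.05 m), for 0.02 s.
At the end, for the whole second after the job is handed in: The drawer is at least 45 mm out; the long dowel stands in the mug with its foot on the mug's floor (within 40 mm of its centre, less than 25 mm above it), at rest; the mug is upright within 8 degrees (value of joint drawer above 0.045 m and horizontal distance between dowel and mug_floor below 0.04 m and z of dowel in the frame of mug_floor below 0.025 m and linear speed of dowel below 0.03 m/s and angle between mug_floor's own z axis and vertical below 0.15 rad); the robot touches nothing.
It also fails if it takes over 51 s, if anything falls off the work surface, if the arm or the gripper's body presses on something with over 40 N, if the wrist force passes 120 N, or if a joint passes its speed limit or range.

### The arm

A 6-joint arm with a two-finger parallel gripper is mounted at the origin on a cart in front of the work surface, level with it; the furniture and walls round the work are solid. World frame = base frame: x ahead of the robot, y to its left, z up, the work surface at z = 0. Lengths are in m, angles in rad, forces in N, time in s.
With the tool pointing down it reaches from about 0.3 to 0.875 m from the base axis. Payload 4.2 kg.
Tool frame: the origin (TCP) lies on the centre line of the jaws, within the pads' length; the fingertips stand 8 mm ahead of it and the grasp point (between the pads) lies 11 mm behind it; z points along the fingers, y is the line along which they close (so a half turn about z gives the same grasp; the last joint's range is limited). The gripper opens to 85 mm and grips with 20 to 120 N. Pads are 22 mm wide; open, the fingers measure 114 mm over their backs; the gripper's body (76 mm by 85 mm) begins 54 mm behind the grasp point. The pads swing forward as they close: fully open they stand 13 mm farther back than shut.
Start: joints at [-0.02, 0.32, 1.565, -0, 1.257, -0.02], TCP at [0.575, 0, 0.239] pointing down, gripper open.
Joint ranges: [-3.11, 3.11], [-0.84, 2.01], [0.21, 2.61], [-1.34, 4.49], [0.05, 2.63], [-2.56, 2.56]. Speed limits (rad/s): [2.57, 2.57, 3.14, 3.14, 3.14, 3.14].

### API

Orientations are given as a rotation vector (axis times angle).
In Python, from cell import robot gives the robot as it stands. The module is installed in compiled form; this text tells all that it offers.
- The arm moves only by the tool send_rows, never from a script. Its argument "moves" is a list of rows, each a list of 2 entries, a list of its own where there are three numbers: the shift along the tool's x, y, z in m, then the turn about the tool's z in degrees. A call has 1 to 12 rows; each row is the pose to reach, as a shift and turn from the pose commanded when the call began, along the tool's axes at that moment; what a row does not reach only later rows make up. A row lasts 1/8 s, in which the tool goes at most 62.5 mm and 10.7 degrees, less where a joint would pass 70% of its speed; a pose out of reach is approached as far as the arm can. A call with a gripper value outside its range is refused whole. "gripper" is the closure, from -1 (fully open) to 1 (shut), set as the call begins (left out, the last holds). The fingers move at their own pace and stop on an object; the grip force is fixed at half the most. Time passes only in rows, so rows that repeat a pose let the fingers close. It gives the time, the measured TCP pose, the force, the opening and the grip force at its end, in the units of the state.
- robot.get_obs(): the state, without advancing time (a new reading comes with each control period).
- robot.snapshot(name): name is "scene" or "side" or "wrist"; returns a dict with "img" (384x512x3 uint8, blue, green, red), "vertical_fov" (degrees; the focal length in pixels is half the picture's height over the tangent of half this angle, whatever the lens; pixels are square), "cx", "cy" (the principal point, pixels), "camera_from_world" (4x4, takes a point from world to camera coordinates); the wrist camera has in their place "hand_eye" (4x4, takes a point from camera to tool coordinates, whose origin is the TCP and whose axes are the flange's). Camera axes: x right, y down, z forward; pixel columns grow to the right and rows downward; lengths in m; the calibration is good to about 2 mm. A picture is of the moment at which its call begins: read the wrist's pose just before it. There is no depth.
- robot.sign_off(): hands the job in; it is judged then, once.
The state is a dict: "clock": time; "joint_pos": joint angles; "joint_vel": joint speeds; "joint_efforts": joint torques, N m; "eef_pos": TCP position; "tool_rot": TCP orientation; "wrist_force": force on the tool from outside, world axes, zero at the start; "wrist_torque": the same for the moment, N m; "grip_width": finger opening in m; "finger_force": force on a finger pad.
Only numpy, scipy, OpenCV 4.12 (cv2) and the standard library are available. Lean on these libraries where they do the work, as an engineer would, in place of code of your own. Each camera call takes 0.05 s, during which the arm holds its last target. There are 200 camera calls.

## Working session

There is one attempt and no reset: what is moved stays moved. The work goes in short steps, Python scripts to look and compute and a tool call to move; the robot and the scene stay as the last step left them, time stands still between calls to the robot, and variables do not carry over. Pictures are saved under pics/ and viewed, at most 10 in all, crops included, and the job is handed in when it is done.

Besides the shell and the picture viewer there is one more tool, called after ">>>" as name(argument=value, ...) on one line, values as JSON. send_rows: Moves the arm, as the interface text tells. Its arguments: {"type":"object","properties":{"moves":{"type":"array"},"gripper":{"type":"number"}},"required":["moves"]}

```bash
mkdir -p pics; cat > h.py <<'E'
import numpy as np, cv2, pickle
from cell import robot
def snap(n):
    s=robot.snapshot(n); pickle.dump(s,open(f'pics/{n}.pkl','wb')); return s
def ray(s,u,v,TW=None):
    f=s['img'].shape[0]/2/np.tan(np.radians(s['vertical_fov'])/2)
    d=np.array([(u-s['cx'])/f,(v-s['cy'])/f,1.])
    M=np.linalg.inv(s['camera_from_world']) if TW is None else TW@s['hand_eye']
    return M[:3,3],M[:3,:3]@d
def onz(s,u,v,z,TW=None):
    o,d=ray(s,u,v,TW); return o+d*(z-o[2])/d[2]
def tw():
    o=robot.get_obs(); T=np.eye(4); T[:3,:3]=cv2.Rodrigues(np.array(o['tool_rot'],float))[0]; T[:3,3]=o['eef_pos']; return T
def proj(s,p):
    f=s['img'].shape[0]/2/np.tan(np.radians(s['vertical_fov'])/2)
    c=s['camera_from_world']@np.r_[p,1]; return s['cx']+f*c[0]/c[2], s['cy']+f*c[1]/c[2]
E
python3 - <<'E'
from h import *
a=snap('scene');b=snap('side')
cv2.imwrite('pics/a.png',cv2.resize(a['img'],(800,600)));cv2.imwrite('pics/b.png',cv2.resize(b['img'],(800,600)))
o=robot.get_obs();print(o['clock'],o['eef_pos'],o['tool_rot'])
for s in(a,b):print(np.linalg.inv(s['camera_from_world']).round(2),s['vertical_fov'],s['cx'],s['cy'])
E
```

```text
0.1 [5.74586499e-01 4.12003670e-06 2.38553181e-01] [-2.22061902e+00 -2.22062452e+00  1.78034837e-03]
[[ 0.64 -0.42  0.64 -0.29]
 [-0.77 -0.34  0.54 -0.76]
 [-0.01 -0.84 -0.54  0.79]
 [ 0.    0.    0.    1.  ]] 52.66860272699924 255.09951638535435 195.3576454064006
[[-0.97 -0.15  0.18  0.32]
 [-0.24  0.55 -0.8   0.79]
 [ 0.02 -0.82 -0.57  0.68]
 [ 0.    0.    0.    1.  ]] 57.58730463651957 260.63035448964024 197.19913798604625
```

View pics/a.png

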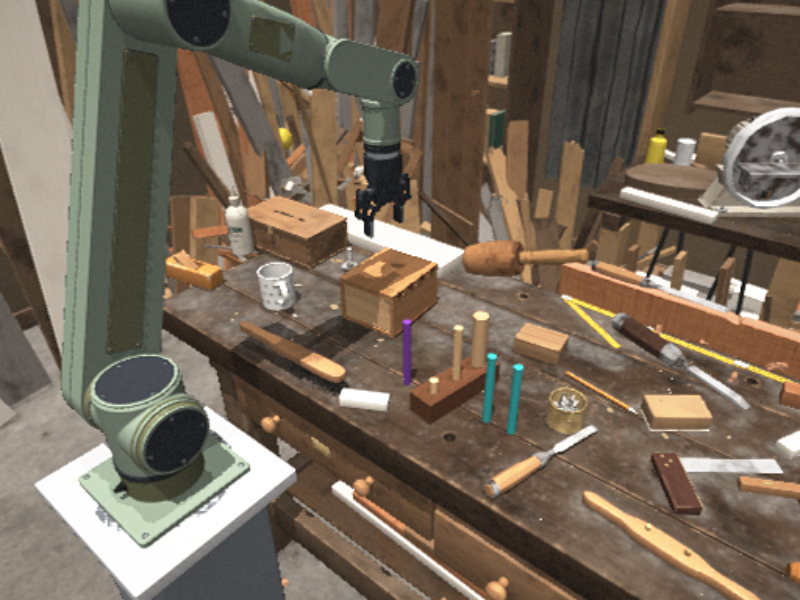

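View pics/b.png

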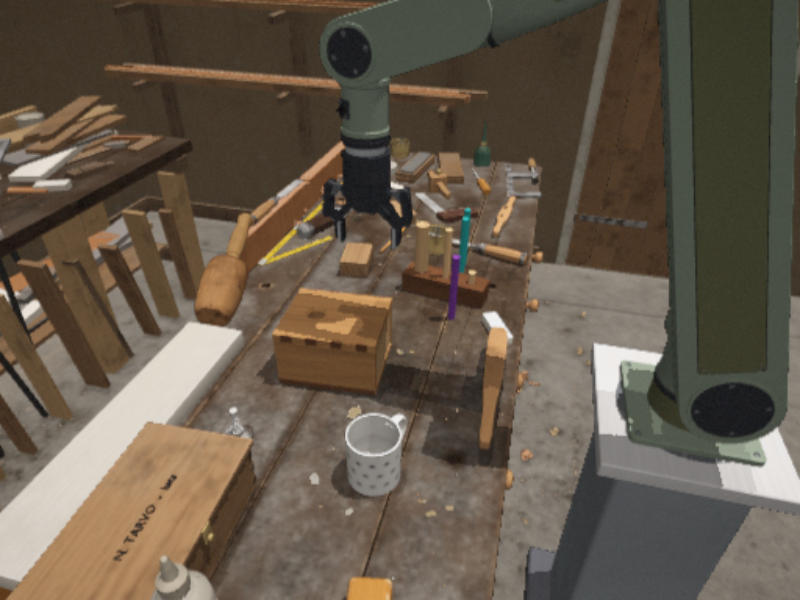

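Scene (800-px picture): the rack is at (450,390), with the short dowel at (434,382), the slim long dowel at (458,327–380) and the thick peg at (480,317). The look-alikes are purple at (407,350) and turquoise at (490,390) and (516,400). The chest is at (390,290) and the mug at (275,285). I choose the pale slim long dowel in the middle hole and will check it in a close crop, then localise.

```bash
python3 - <<'E'
from h import *
a=pickle.load(open('pics/scene.pkl','rb'));b=pickle.load(open('pics/side.pkl','rb'))
k=.64
for n,(u,v),z in [('long',(458,327),.16),('thick',(480.5,317),.16),('short',(434,380),.07),('purple',(407,322),.16),('t1',(491,355),.16),('t2',(517,367),.16),('mugtop',(275,270),.091)]:
    print(n,'scene',onz(a,u*k,v*k,z).round(3))
for n,(u,v),z in [('long',(448.5,230),.16),('thick',(422,225),.16),('purple',(455.5,256),.16),('t1',(466.5,211),.16),('mugtop',(374,435),.091)]:
    print(n,'side',onz(b,u*k,v*k,z).round(3))
ca=cv2.resize(a['img'][150:280,205:345],None,fx=2.8,fy=2.8,interpolation=cv2.INTER_CUBIC)
cb=cv2.resize(b['img'][125:255,165:325],None,fx=2.45,fy=2.8,interpolation=cv2.INTER_CUBIC)
cv2.imwrite('pics/c.png',np.hstack([ca,cb])[:600,:800])
print(ca.shape,cb.shape)
E
```

```text
long scene [ 0.478 -0.26   0.16 ]
thick scene [ 0.531 -0.274  0.16 ]
short scene [ 0.418 -0.252  0.07 ]
purple scene [ 0.432 -0.177  0.16 ]
t1 scene [ 0.444 -0.352  0.16 ]
t2 scene [ 0.443 -0.403  0.16 ]
mugtop scene [0.486 0.269 0.091]
long side [ 0.476 -0.253  0.16 ]
thick side [ 0.535 -0.26   0.16 ]
purple side [ 0.443 -0.145  0.16 ]
t1 side [ 0.454 -0.359  0.16 ]
mugtop side [0.483 0.276 0.091]
(364, 392, 3) (364, 392, 3)
```

View pics/c.png

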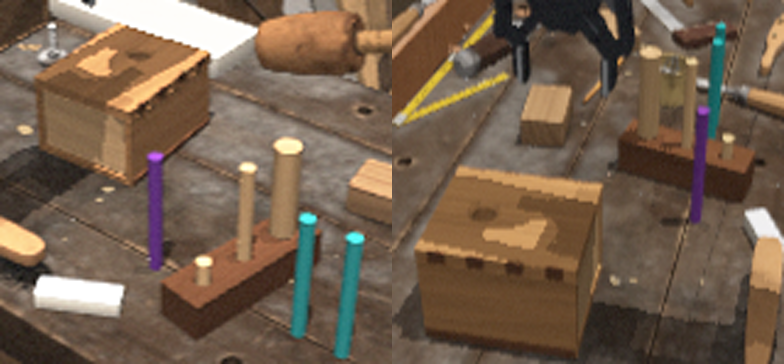

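The crop confirms it: the pale slim long dowel stands in the middle hole, between the short one and the thick peg. The chest's hole is at scene px (257.5,169.6) and side px (203,201). Now I triangulate both.

```bash
python3 - <<'E'
from h import *
a=pickle.load(open('pics/scene.pkl','rb'));b=pickle.load(open('pics/side.pkl','rb'))
def tri(p,q):
    o1,d1=ray(a,*p);o2,d2=ray(b,*q)
    t=np.linalg.lstsq(np.c_[d1,-d2],o2-o1,rcond=None)[0]
    x,y=o1+t[0]*d1,o2+t[1]*d2
    return ((x+y)/2).round(3),np.linalg.norm(x-y).round(4)
A=lambda x,y:(205+x/2.8,150+y/2.8); B=lambda x,y:(165+(x-392)/2.45,125+y/2.8)
P={'long':((247,169),(690,62)),'thick':((288,147),(651,53)),'short':((204,261),(729,138)),'purple':((155,157),(703,110)),'t1':((308,218),(718,44)),'hole':((147,55),(485,213)),'t?':((308,218),(721,28)),'t2':((355,238),(721,28))}
for n,(p,q) in P.items(): print(n,tri(A(*p),B(*q)))
for s,p in((a,A(147,55)),(b,B(485,213))): print('hole',onz(s,*p,.11).round(4))
for s,p in((a,A(247,169)),(b,B(690,62))): print('long',onz(s,*p,.16).round(4))
# chest top corners side view
print([onz(b,*B(*p),.11).round(3) for p in((457,167),(603,184),(596,271),(415,248))])
E
```

```text
long (array([ 0.478, -0.26 ,  0.156]), np.float64(0.0006))
thick (array([ 0.536, -0.271,  0.156]), np.float64(0.0023))
short (array([ 0.417, -0.251,  0.068]), np.float64(0.0038))
purple (array([ 0.445, -0.166,  0.148]), np.float64(0.0015))
t1 (array([ 0.454, -0.347,  0.146]), np.float64(0.0057))
hole (array([0.667, 0.031, 0.103]), np.float64(0.0093))
t? (array([ 0.448, -0.354,  0.16 ]), np.float64(0.0075))
t2 (array([ 0.457, -0.397,  0.145]), np.float64(0.0049))
hole [0.6654 0.026  0.11  ]
hole [0.6582 0.0455 0.11  ]
long [ 0.4733 -0.2632  0.16  ]
long [ 0.4775 -0.253   0.16  ]
[array([ 0.722, -0.025,  0.11 ]), array([ 0.542, -0.042,  0.11 ]), array([0.511, 0.101, 0.11 ]), array([0.71, 0.12, 0.11])]
```

>>> send_rows(moves=[[[-0.04, -0.015, -0.03], -10], [[-0.08, -0.03, -0.03], -20], [[-0.12, -0.045, -0.03], -30], [[-0.16, -0.06, -0.03], -40], [[-0.2, -0.075, -0.03], -50], [[-0.23, -0.09, -0.03], -60], [[-0.258, -0.098, -0.03], -70], [[-0.258, -0.098, -0.03], -80], [[-0.258, -0.098, -0.03], -80], [[-0.258, -0.098, -0.03], -80]], gripper=-1)

```text
clock: 1.35
eef_pos: [0.477, -0.2577, 0.2691]
tool_rot: [-0.277, -3.129, -0.0]
wrist_force: [-0.6, 1.4, 0.2]
grip_width: 0.0853
finger_force: 0.0
```

```bash
python3 - <<'E'
from h import *
T=tw();w=snap('wrist');np.save('pics/T.npy',T)
print(T.round(3),w['hand_eye'].round(3),w['vertical_fov'])
print(robot.get_obs()['joint_pos'])
cv2.imwrite('pics/w1.png',w['img'])
E
```

```text
[[-0.984  0.176 -0.     0.477]
 [ 0.176  0.984  0.    -0.258]
 [ 0.     0.    -1.     0.269]
 [ 0.     0.     0.     1.   ]] [[-0.001 -0.946 -0.323  0.083]
 [ 1.    -0.001  0.     0.001]
 [-0.    -0.323  0.946 -0.134]
 [ 0.     0.     0.     1.   ]] 62.3177550295066
[-5.16403611e-01  2.50189599e-01  1.58727279e+00  4.92409346e-05
  1.30439883e+00 -1.91137690e+00]
```

View pics/w1.png

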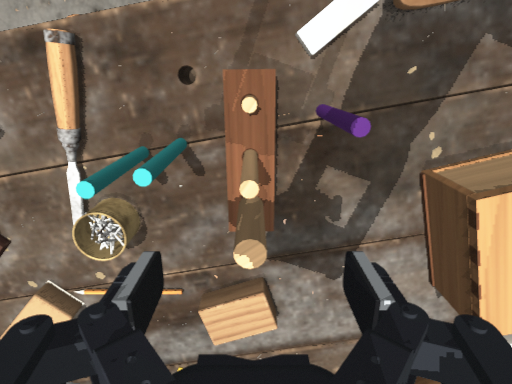

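The wrist view shows the short dowel's top at (249,104), the slim long dowel's top at (249,189) and the thick peg's top at (250,253). Purple (360,127) and turquoise (142,177) stand well to the sides of the fingers.

```bash
python3 - <<'E'
from h import *
T=np.load('pics/T.npy');w=pickle.load(open('pics/wrist.pkl','rb'))
for n,u,v,z in(('long',249,189,.16),('short',249.5,104,.07),('thick',250,254,.16),('purple',360,127,.16),('t',142,177,.16)):
    p=onz(w,u,v,z,T); print(n,p.round(4),'tool',(T[:3,:3].T@(p-T[:3,3])).round(4))
E
```

```text
long [ 0.4773 -0.2596  0.16  ] tool [-0.0006 -0.0019  0.1091]
short [ 0.4177 -0.2492  0.07  ] tool [ 0.0598 -0.0021  0.1991]
thick [ 0.5362 -0.2695  0.16  ] tool [-0.0604 -0.0013  0.1091]
purple [ 0.4432 -0.1677  0.16  ] tool [0.049  0.0826 0.1091]
t [ 0.4522 -0.3419  0.16  ] tool [ 0.0096 -0.0873  0.1091]
```

>>> send_rows(moves=[[[0, -0.002, 0.03], 0], [[0, -0.002, 0.06], 0], [[0, -0.002, 0.09], 0], [[0, -0.002, 0.12], 0], [[0, -0.002, 0.145], 0], [[0, -0.002, 0.155], 0], [[0, -0.002, 0.155], 0]])

```text
clock: 2.28
eef_pos: [0.4768, -0.2597, 0.1142]
tool_rot: [-0.274, -3.129, -0.0]
wrist_force: [-0.9, -0.1, -0.2]
grip_width: 0.0854
finger_force: 0.0
```

>>> send_rows(moves=[[[0, 0, 0], 0], [[0, 0, 0], 0], [[0, 0, 0], 0], [[0, 0, 0], 0], [[0, 0, 0], 0], [[0, 0, 0], 0], [[0, 0, 0], 0], [[0, 0, 0], 0]], gripper=1)

```text
clock: 3.28
eef_pos: [0.4769, -0.2603, 0.1148]
tool_rot: [0.274, 3.129, -0.001]
wrist_force: [-0.4, -1.3, 4.6]
grip_width: 0.0149
finger_force: 58.4
```

>>> send_rows(moves=[[[0, 0, -0.01], 0], [[0, 0, -0.03], 0], [[0, 0, -0.055], 0], [[0, 0, -0.08], 0], [[0, 0, -0.11], 0], [[0, 0, -0.14], 0], [[0, 0, -0.17], 0], [[0, 0, -0.19], 0], [[0, 0, -0.19], 0]])

```text
clock: 4.4
eef_pos: [0.4771, -0.2599, 0.3057]
tool_rot: [0.274, 3.127, -0.001]
wrist_force: [0.1, -0.9, -0.4]
grip_width: 0.0147
finger_force: 58.7
```

>>> send_rows(moves=[[[-0.004, 0.02, 0], 0], [[-0.012, 0.05, 0], 0], [[-0.02, 0.09, 0], 0], [[-0.029, 0.13, 0], 0], [[-0.038, 0.17, 0], 0], [[-0.047, 0.21, 0], 0], [[-0.056, 0.25, 0], 0], [[-0.064, 0.285, 0], 0], [[-0.068, 0.303, 0], 0], [[-0.07, 0.31, 0], 0], [[-0.07, 0.31, 0], 0], [[-0.07, 0.31, 0], 0]])

```text
clock: 5.9
eef_pos: [0.5991, 0.0322, 0.3044]
tool_rot: [-0.276, -3.129, 0.001]
wrist_force: [0.2, -0.1, -0.5]
grip_width: 0.0145
finger_force: 58.7
```

```bash
python3 - <<'E'
from h import *
T=tw();w=snap('wrist');np.save('pics/T.npy',T)
o=robot.get_obs();print(T[:3].round(4),o['grip_width'],o['joint_pos'])
cv2.imwrite('pics/w2.png',w['img'])
E
```

```text
[[-9.846e-01  1.749e-01 -2.000e-04  5.991e-01]
 [ 1.749e-01  9.846e-01 -4.000e-04  3.220e-02]
 [ 1.000e-04 -4.000e-04 -1.000e+00  3.044e-01]] 0.014217274581396459 [ 3.46247429e-02  3.28580588e-01  1.38836092e+00 -2.74865404e-04
  1.42462385e+00 -1.36028681e+00]
```

View pics/w2.png

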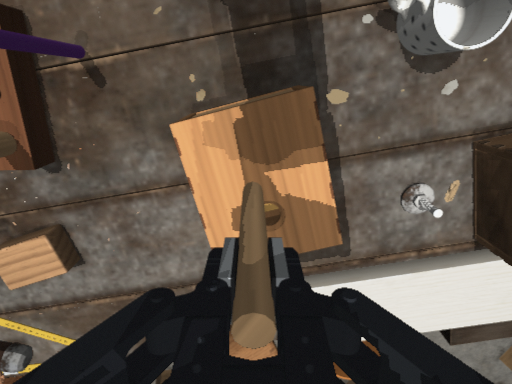

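The wrist view shows the hole at about (273,213), half behind the held dowel, whose foot is at (254,185). I shift sideways to see the hole clear.

>>> send_rows(moves=[[[0, -0.02, 0], 0], [[0.01, -0.05, 0], 0], [[0.01, -0.06, 0], 0], [[0.01, -0.06, 0], 0], [[0.01, -0.06, 0], 0]])

```text
clock: 6.58
eef_pos: [0.5794, -0.024, 0.3043]
tool_rot: [0.274, 3.129, 0.001]
wrist_force: [0.2, -0.2, 0.3]
grip_width: 0.0146
finger_force: 58.7
```

```bash
python3 - <<'E'
from h import *
T=tw();w=snap('wrist');np.save('pics/T.npy',T)
print(T[:3].round(4))
f=192/np.tan(np.radians(w['vertical_fov'])/2)
H=np.linalg.inv(w['hand_eye'])
for p in((0,0,.104),(0,0,-.046)):
    c=H@np.r_[p,1];print('expect dowel end',w['cx']+f*c[0]/c[2],w['cy']+f*c[1]/c[2])
cv2.imwrite('pics/w3.png',cv2.resize(w['img'][130:330,200:440],(720,600),interpolation=cv2.INTER_CUBIC))
E
```

```text
[[-9.848e-01  1.737e-01  4.000e-04  5.794e-01]
 [ 1.737e-01  9.848e-01  4.000e-04 -2.400e-02]
 [-3.000e-04  4.000e-04 -1.000e+00  3.043e-01]]
expect dowel end 251.27478065593328 190.31744496585753
expect dowel end 249.34560956929778 332.41081859812033
```

View pics/w3.png

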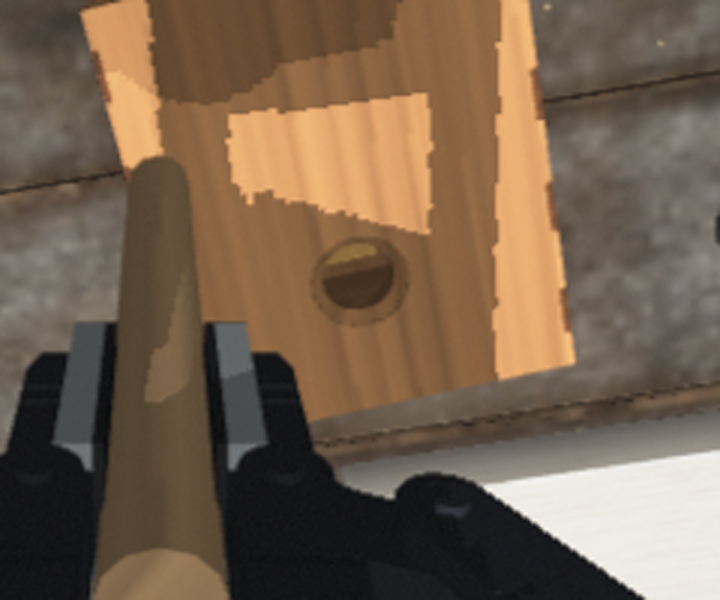

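```bash
python3 - <<'E'
from h import *
T=np.load('pics/T.npy');w=pickle.load(open('pics/wrist.pkl','rb'))
t=lambda p:(T[:3,:3].T@(p-T[:3,3])).round(4)
h=onz(w,320,223.7,.11,T);print('hole',h.round(4),t(h))
f=onz(w,253.3,192,T[2,3]-.104,T);print('foot',f.round(4),t(f))
E
```

```text
hole [0.6635 0.0399 0.11  ] [-0.0716  0.0775  0.1944]
foot [ 0.5811 -0.0227  0.2003] [-0.0014  0.0016  0.104 ]
```

>>> send_rows(moves=[[[-0.02, 0.02, 0], 0], [[-0.045, 0.045, 0], 0], [[-0.065, 0.07, 0], 0], [[-0.071, 0.076, 0.01], 0], [[-0.071, 0.076, 0.035], 0], [[-0.071, 0.076, 0.06], 0], [[-0.071, 0.076, 0.075], 0], [[-0.071, 0.076, 0.075], 0], [[-0.071, 0.076, 0.075], 0]])

```text
clock: 7.75
eef_pos: [0.6627, 0.0383, 0.2304]
tool_rot: [0.274, 3.128, 0.0]
wrist_force: [0.7, 0.3, 0.0]
grip_width: 0.0144
finger_force: 58.7
```

```bash
python3 - <<'E'
from h import *
a=snap('scene');b=snap('side');T=tw();np.save('pics/T.npy',T);print(T[:3,3])
I=[]
for s in(a,b):
    u,v=map(int,proj(s,[.662,.038,.12]));u0,v0=u-33,v-45;print(u0,v0)
    I.append(cv2.resize(s['img'][v0:v0+100,u0:u0+66],(396,600),interpolation=cv2.INTER_CUBIC))
cv2.imwrite('pics/d.png',np.hstack(I))
E
```

```text
[0.66283111 0.03828514 0.23068423]
221 121
169 151
```

View pics/d.png

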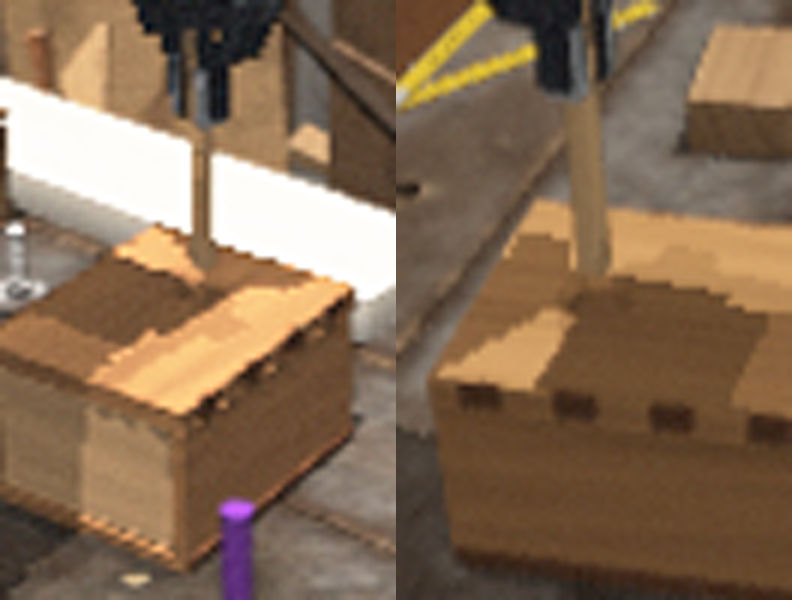

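```bash
python3 - <<'E'
from h import *
a=pickle.load(open('pics/scene.pkl','rb'));b=pickle.load(open('pics/side.pkl','rb'))
for z in (.11,.127):
  for n,s,h,f in(('scene',a,(257.5,169.6),(254.3,166.8)),('side',b,(203,201),(201.7,196.3))):
    print(z,n,'hole',onz(s,*h,.11).round(4),'foot',onz(s,*f,z).round(4))
print('expected foot px',proj(a,[.6627,.0383,.127]),proj(b,[.6627,.0383,.127]),'hole px',proj(a,[.6627,.0383,.11]),proj(b,[.6627,.0383,.11]))
E
```

```text
0.11 scene hole [0.6656 0.0262 0.11  ] foot [0.6748 0.0489 0.11  ]
0.11 side hole [0.6582 0.0452 0.11  ] foot [0.6703 0.0244 0.11  ]
0.127 scene hole [0.6656 0.0262 0.11  ] foot [0.6508 0.0287 0.127 ]
0.127 side hole [0.6582 0.0452 0.11  ] foot [0.6599 0.0472 0.127 ]
expected foot px (np.float64(254.3524860595277), np.float64(164.78265257655806)) (np.float64(201.96336870423409), np.float64(194.40633139685127)) hole px (np.float64(254.41350129197477), np.float64(168.9063175174071)) (np.float64(202.40172450335828), np.float64(199.3993769311131))
```

```bash
python3 - <<'E'
from h import *
A=cv2.imread('pics/a.png');B=cv2.imread('pics/b.png')
# 800px frame: hole approx scene (402,265), side (317,314)
a=A[245:285,376:428];b=B[294:334,291:343]
cv2.imwrite('pics/e.png',np.hstack([cv2.resize(x,(390,300),interpolation=cv2.INTER_CUBIC) for x in(a,b)]))
E
```

```text
(no output)
```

View pics/e.png

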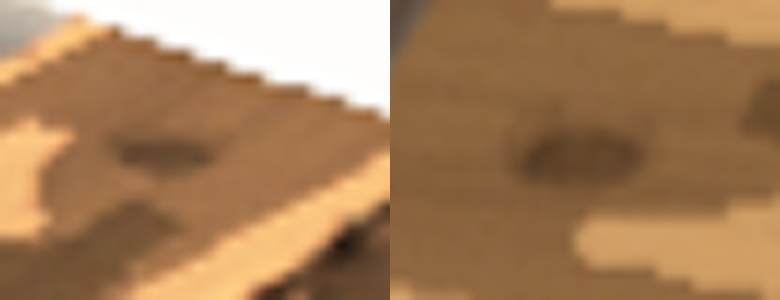

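Aligned: the hole centre at scene (254.5,169.8) and side (202.5,201.0) matches the dowel axis within a pixel. Now I go down.

>>> send_rows(moves=[[[0, 0, 0.01], 0], [[0, 0, 0.02], 0], [[0, 0, 0.03], 0], [[0, 0, 0.04], 0], [[0, 0, 0.05], 0], [[0, 0, 0.058], 0], [[0, 0, 0.058], 0]])

```text
clock: 8.72
eef_pos: [0.6619, 0.0383, 0.1704]
tool_rot: [-0.274, -3.128, 0.0]
wrist_force: [-0.5, -0.4, -0.1]
grip_width: 0.0145
finger_force: 58.7
```

>>> send_rows(moves=[[[0, 0, 0.006], 0], [[0, 0, 0.012], 0], [[0, 0, 0.017], 0], [[0, 0, 0.021], 0], [[0, 0, 0.025], 0], [[0, 0, 0.025], 0], [[0, 0, 0.025], 0], [[0, 0, 0.025], 0]])

```text
clock: 9.72
eef_pos: [0.6628, 0.0383, 0.1475]
tool_rot: [0.274, 3.128, 0.0]
wrist_force: [-1.2, -0.0, 5.9]
grip_width: 0.0146
finger_force: 59.2
```

```bash
python3 - <<'E'
from h import *
a=snap('scene');b=snap('side')
cv2.imwrite('pics/f.png',np.hstack([cv2.resize(s['img'][110:270,150:310],(400,400)) for s in(a,b)]))
E
```

```text
(no output)
```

View pics/f.png

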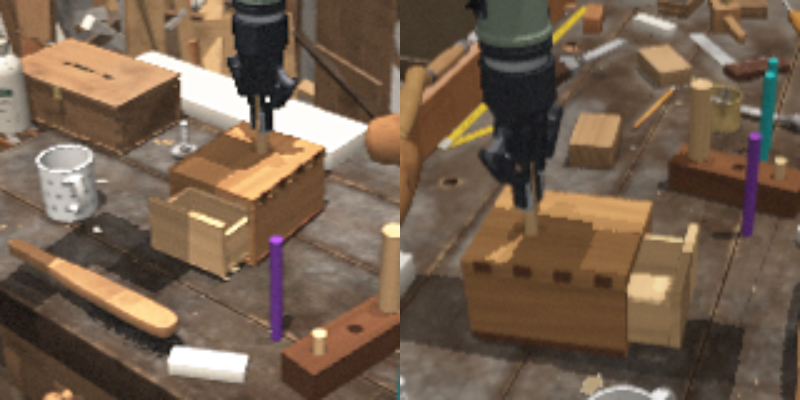

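The drawer is fully out in both views, with the push force at about 6 N. I draw the dowel straight up and refine the mug's position.

>>> send_rows(moves=[[[0, 0, -0.015], 0], [[0, 0, -0.04], 0], [[0, 0, -0.065], 0], [[0, 0, -0.09], 0], [[0, 0, -0.12], 0], [[0, 0, -0.145], 0], [[0, 0, -0.16], 0], [[0, 0, -0.16], 0]])

```text
clock: 10.82
eef_pos: [0.6625, 0.0383, 0.3073]
tool_rot: [0.274, 3.128, 0.0]
wrist_force: [-0.5, -0.1, -0.2]
grip_width: 0.0145
finger_force: 59.0
```

```bash
python3 - <<'E'
from h import *
o=robot.get_obs();print(o['eef_pos'],o['grip_width'])
for n in('scene','side'):
    s=snap(n);hsv=cv2.cvtColor(s['img'],cv2.COLOR_BGR2HSV)
    u,v=map(int,proj(s,[.485,.272,.05]));m=np.zeros(hsv.shape[:2],np.uint8)
    sl=np.s_[v-50:v+50,u-45:u+45]
    m[sl]=cv2.inRange(hsv,(0,0,95),(180,45,255))[sl]
    m=cv2.morphologyEx(m,cv2.MORPH_CLOSE,np.ones((5,5)))
    c,_=cv2.findContours(m,cv2.RETR_EXTERNAL,cv2.CHAIN_APPROX_NONE);c=max(c,key=cv2.contourArea)[:,0]
    print(n,'bbox',c.min(0),c.max(0))
    exp=np.array([proj(s,[.485+.041*np.cos(t),.272+.041*np.sin(t),z]) for t in np.linspace(0,6.28,60) for z in(0,.091)])
    print('model bbox',exp.min(0).round(1),exp.max(0).round(1))
# box corner nearest, side view
b=pickle.load(open('pics/side.pkl','rb'))
for p in((250,440),(252,465),(195,600),(150,425)): print(p,[onz(b,p[0]*.64,p[1]*.64,z).round(3) for z in(.08,.12)])
E
```

```text
[0.66252549 0.03834068 0.30730448] 0.01450010063049441
scene bbox [131 132] [208 211]
model bbox [164.1 167.4] [189.  199.3]
side bbox [210 263] [259 317]
model bbox [220.6 263.4] [257.6 318.2]
(250, 440) [array([0.653, 0.321, 0.08 ]), array([0.631, 0.352, 0.12 ])]
(252, 465) [array([0.63, 0.36, 0.08]), array([0.609, 0.389, 0.12 ])]
(195, 600) [array([0.605, 0.541, 0.08 ]), array([0.586, 0.557, 0.12 ])]
(150, 425) [array([0.805, 0.332, 0.08 ]), array([0.773, 0.363, 0.12 ])]
```

>>> send_rows(moves=[[[0.012, 0.011, 0], 0], [[0.035, 0.033, 0], 0], [[0.065, 0.06, 0], 0], [[0.095, 0.088, 0], 0], [[0.125, 0.115, 0], 0], [[0.155, 0.143, 0], 0], [[0.183, 0.17, 0], 0], [[0.203, 0.188, 0], 0], [[0.213, 0.197, 0], 0], [[0.216, 0.2, 0], 0], [[0.216, 0.2, 0], 0], [[0.216, 0.2, 0], 0]])

```text
clock: 12.42
eef_pos: [0.4848, 0.2722, 0.3062]
tool_rot: [0.275, 3.129, -0.001]
wrist_force: [-0.6, -0.3, -0.1]
grip_width: 0.0145
finger_force: 59.0
```

```bash
python3 - <<'E'
from h import *
T=tw();w=snap('wrist');np.save('pics/T.npy',T);print(T[:3].round(4),robot.get_obs()['joint_pos'])
cv2.imwrite('pics/w4.png',w['img'])
E
```

```text
[[-9.846e-01  1.747e-01  1.000e-04  4.848e-01]
 [ 1.747e-01  9.846e-01 -4.000e-04  2.722e-01]
 [-2.000e-04 -3.000e-04 -1.000e+00  3.062e-01]] [ 4.91036849e-01  2.55194990e-01  1.48825967e+00 -2.72650165e-04
  1.39827288e+00 -9.04022461e-01]
```

View pics/w4.png

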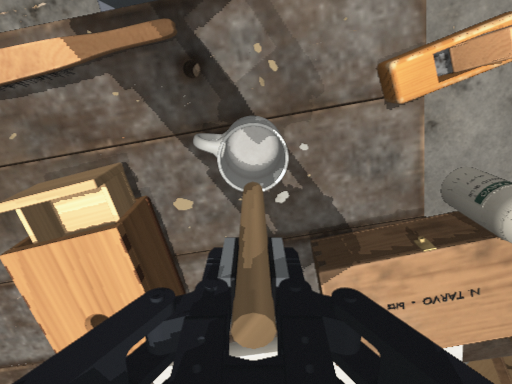

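The wrist view shows the mug's rim centred at about (253,155), with the held dowel's foot at (254,190). The drawer is out at the left.

```bash
python3 - <<'E'
from h import *
T=np.load('pics/T.npy');w=pickle.load(open('pics/wrist.pkl','rb'))
for v in(150,155):
    h=onz(w,253,v,.091,T);print(h.round(4),(T[:3,:3].T@(h-T[:3,3])).round(4))
E
```

```text
[0.4762 0.2751 0.091 ] [0.009  0.0015 0.2152]
[0.4818 0.2741 0.091 ] [0.0033 0.0014 0.2152]
```

>>> send_rows(moves=[[[0.002, 0, 0.02], 0], [[0.004, 0, 0.05], 0], [[0.004, 0, 0.08], 0], [[0.004, 0, 0.105], 0], [[0.004, 0, 0.13], 0], [[0.004, 0, 0.15], 0], [[0.004, 0, 0.17], 0], [[0.004, 0, 0.182], 0], [[0.004, 0, 0.19], 0], [[0.004, 0, 0.19], 0]])

```text
clock: 13.72
eef_pos: [0.4804, 0.2733, 0.1161]
tool_rot: [-0.274, -3.129, 0.0]
wrist_force: [0.2, -0.6, -0.3]
grip_width: 0.0143
finger_force: 59.0
```

>>> send_rows(moves=[[[0, 0, 0.001], 0], [[0, 0, 0.002], 0], [[0, 0, 0.003], 0], [[0, 0, 0.003], 0]])

```text
clock: 14.22
eef_pos: [0.4804, 0.2735, 0.1134]
tool_rot: [0.274, 3.129, 0.0]
wrist_force: [-0.2, 0.1, -0.1]
grip_width: 0.0146
finger_force: 59.0
```

>>> send_rows(moves=[[[0, 0, 0.001], 0], [[0, 0, 0.002], 0], [[0, 0, 0.002], 0]])

```text
clock: 14.6
eef_pos: [0.4806, 0.2736, 0.1122]
tool_rot: [0.274, 3.129, 0.001]
wrist_force: [-0.6, -1.3, 5.0]
grip_width: 0.0142
finger_force: 59.4
```

>>> send_rows(moves=[[[0, 0, 0], 0], [[0, 0, 0], 0], [[0, 0, 0], 0], [[0, 0, 0], 0], [[0, 0, 0], 0], [[0, 0, 0], 0], [[0, 0, 0], 0], [[0, 0, 0], 0]], gripper=-1)

```text
clock: 15.6
eef_pos: [0.4804, 0.2735, 0.1114]
tool_rot: [0.274, 3.13, 0.0]
wrist_force: [0.1, -0.8, -0.5]
grip_width: 0.0853
finger_force: 0.0
```

>>> send_rows(moves=[[[0, 0, -0.01], 0], [[0, 0, -0.025], 0], [[0, 0, -0.04], 0], [[0, 0, -0.06], 0], [[0, 0, -0.08], 0], [[0, 0, -0.1], 0], [[0, 0, -0.12], 0], [[0, 0, -0.14], 0], [[0, 0, -0.15], 0], [[0, 0, -0.15], 0]])

```text
clock: 16.85
eef_pos: [0.4806, 0.2736, 0.2623]
tool_rot: [0.274, 3.128, 0.002]
wrist_force: [-0.5, 0.0, -0.1]
grip_width: 0.0856
finger_force: 0.0
```

```bash
python3 - <<'E'
from h import *
o=robot.get_obs();print(o['clock'],o['eef_pos'],o['wrist_force'],o['grip_width'])
a=snap('scene')
for n in('scene','side'):
    s=a if n=='scene' else snap(n)
    # pale wood coloured pixels above mug rim, and mug bbox
    hsv=cv2.cvtColor(s['img'],cv2.COLOR_BGR2HSV)
    u,v=map(int,proj(s,[.481,.274,.13]));f=lambda x:np.round(x,1)
    print(n,'axis px at z .09,.13,.157:',[f(proj(s,[.481,.274,z])) for z in(.09,.13,.157)])
    m=cv2.inRange(hsv,(8,60,70),(25,200,255))[v-25:v+30,u-25:u+25]
    print('\n'.join(''.join('#' if q else '.' for q in r) for r in m[::2]))
E
```

```text
16.85 [0.48055586 0.27361562 0.26233543] [-0.50331988  0.03492393 -0.07331795] 0.08563471338683608
scene axis px at z .09,.13,.157: [array([174.2, 173.2]), array([172.8, 163.6]), array([171.9, 156.9])]
...........#######################################
.............#####################################
.............#####################################
.............#####################################
.............#####################################
..............####################################
..............####################################
..............####################################
...............###################################
...............##################################.
.................################################.
#.....................############################
##...........######..############################.
#####....#########################################
#######.....###..#...#..######..##...#############
############.......##....####...........###.######
#######..................####...................##
#........................####..
[... 1359 characters left out ...]
.........########................####
.....##...............########................###.
#...##................########................##.#
......................########...............#####
....#..................#######...............#....
.......................#######...............#.###
.......................#######.............##..###
.......................#######.............##...##
.......................#######....................
.......................#######....................
.......................#######....................
.......................#####...............#......
..................................................
...........................................#......
```

Numeric masks show the dowel standing upright in the mug in both views. The foot met the floor with 5 N, and the gripper is clear.

```bash
python3 -c "
from cell import robot
print(robot.sign_off())"
```

```text
the job is handed in; nothing more can be done
None
```

The job is handed in at about 17 s of the 51 s: the drawer sprang out and the long slim dowel stands foot down in the mug. The gripper is clear; I didn't measure the mug's tilt at the end, and sign-off gave no verdict.

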